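# Clear the jammed tube feeder and refill it

## Robot

A 6-joint arm with a two-finger parallel gripper is mounted at the origin on the work surface. World frame = base frame: x ahead of the robot, y to its left, z up, the work surface at z = 0. Lengths are in m, angles in rad, forces in N, time in s.
With the tool pointing down it reaches from about 0.2 to 0.875 m from the base axis. Payload 3.4 kg.
Tool frame: the origin (TCP) lies midway between the tips of the shut fingers; the grasp point (between the pads) lies 19 mm behind it; z points along the fingers, y is the line along which they close (so a half turn about z gives the same grasp; the last joint's range is limited). The gripper opens to 94 mm and grips with 3 to 60 N. Pads are 16 mm wide; open, the fingers measure 119 mm over their backs; the gripper's body (75 mm by 177 mm) begins 78 mm behind the grasp point.
Start: joints at [-1.322, 0.276, 1.505, -0, 1.361, -0.121], TCP at [0.208, -0.536, 0.205] pointing down, gripper open.
Joint ranges: [-2.89, 2.89], [-0.75, 2.08], [0.22, 2.7], [-1.18, 4.32], [0.11, 2.71], [-2.7, 2.7]. Speed limits (rad/s): [2.57, 2.57, 3.14, 3.14, 3.14, 3.14].

## Interface

Orientations are given as a unit quaternion [w, x, y, z].
In Python, from station import env gives the robot as it stands.
- The arm moves only by the tool send_rows, never from a script. Its argument "series" is a list of rows, each a list of 3 entries, a list of its own where there are three numbers: the opening, from -1 (shut) to 1 (fully open), so that 0 is half open, then the shift along the tool's x, y, z in mm, then the turn about the tool's z in degrees. A call has 1 to 12 rows; each row is the pose to reach, as a shift and turn from the pose commanded when the call began, along the tool's axes at that moment; what a row does not reach only later rows make up. A row lasts 1/8 s, in which the tool goes at most 62.5 mm and 10.7 degrees, less where a joint would pass 70% of its speed; a pose out of reach is approached as far as the arm can. A call with a gripper value outside its range is refused whole. The fingers move at their own pace and stop on an object; "grip_force" is the grip in N (left out, the last holds). Time passes only in rows, so rows that repeat a pose let the fingers close. It gives the time, the measured TCP pose, the force, the opening and the grip force at its end, in the units of the state.
- env.get_obs(): the state, without advancing time (a new reading comes with each control period).
- env.get_image(name): name is "side" or "top"; returns the picture (384x512x3 uint8, red, green, blue); there is no depth.
- env.camera_info(name): a dict with "vfov" (degrees; the focal length in pixels is half the picture's height over the tangent of half this angle, whatever the lens; pixels are square), "cx", "cy" (the principal point, pixels), "distortion" ([k1, k2, p1, p2, k3] as OpenCV has them; the pictures are not rectified), "R" (3x3) and "t" (3): a world point X has camera coordinates R X + t. Camera axes: x right, y down, z forward; pixel columns grow to the right and rows downward; lengths in m; the calibration is good to about 2 mm. A picture is of the moment at which its call begins. camera_info takes no time and is no camera call.
- env.hand_in(): hands the job in; it is judged then, once.
Trained networks look in the newest picture that a camera, given by its name, has taken for a name from the list of things; names that differ only in an ending like _2 or _b are one class to them, and where a whole thing is asked for, a point or a joint stands for the part that bears it (a point fixed in the world has none). Each returns a list of dicts, best first, with "confidence" (0 to 1); they miss things now and then, are a little off and sometimes report something else, mostly with a low value. They report only what shows in the picture. A call takes as long as a camera call. They do not tell look-alikes from the thing itself.
- env.recognise(camera, target): "rect" ([left, top, width, height] in pixels, round what is visible of it).
- env.regions_of(camera, target): "pixels" (384x512 bool, what is visible of it) and "rect" ([left, top, width, height] in pixels, round what is visible of it).
- env.spot_point(camera, target): "xy" ([column, row] in pixels: a listed point, or the origin of a listed thing).
The state is a dict: "t": time; "joints": joint angles; "qvel": joint speeds; "effort": joint torques, N m; "ee_pos": TCP position; "eef_rot": TCP orientation; "contact_force": force on the tool from outside, world axes, zero at the start; "torque": the same for the moment, N m; "width": finger opening in m; "gripper_force": force on a finger pad.
Only numpy, scipy, OpenCV 4.12 (cv2) and the standard library are available. Lean on these libraries where they do the work, as an engineer would, in place of code of your own. Each camera call takes 0.05 s, during which the arm holds its last target. There are 200 camera calls.

## Task

The tube feeder has jammed: swing its wire guard up and over until it stays open by itself, then lift out the untrimmed casting that is caught in the chute so that the waiting blanks roll down to the stop, and put the casting in the scrap tray. Refill the chute behind them with all the loose tube blanks from the wooden parts tray, laid across it so that they roll down and queue flat on its floor, and swing the guard shut again. Leave the other things on the bench alone.

Things in the scene. Friction and masses are not known exactly. Their poses are not given: they have to be found in the camera images.
- chute: fixed feeder stand on the bench (a flat steel base 110 x 330 mm, a stand; the chute's head is 150 mm high; two hinge posts 140 mm high on the +x side; a squat dark block, the notching head, 100 x 70 x 85 mm high beyond the chute's foot); origin on the bench below the chute, 160 mm from the stop, x across the chute (away from the robot at yaw 0), y from foot to head of the chute, z up
- trough: aluminium chute sloping 14 degrees down to a stop. Origin on its floor, mid-width, at the stop's face; x across, y up the slope, z square to the floor. Floor 335 mm long, 68 wide; stop 26 high; side walls 20 high up to y = 80 mm (each with a notch at y = 62 to 73), 9 above that. Beyond y = 150 mm it is clear of the guard: blanks laid across it there (axis along x) roll down and queue
- guard (a joint): angle (rad) of the wire guard over the lower half of the chute: 0 shut and level, 1.57 upright (balance point), 1.80 leaning back on its stop. It falls shut from below about 1.57 and stays open beyond. 0.16 kg, free hinge, no spring; the handle swings up from the robot's side (-x of the chute stand) over to the far side (+x)
- guard_hinge (a point): mid-point of the guard's hinge line, which runs level along the chute stand's y axis, at the far (+x) side of the chute, 145 mm above the bench; the guard is 115 mm deep (to its front bar) and 134 mm long
- guard_handle (a point): middle of the guard's handle, a black bar 58 mm long (away from the front bar), 20 mm wide (along the hinge direction), 12 mm thick, sticking straight out of the guard's free edge; this point is 145 mm from the hinge line, 30 mm out from the front bar
- casting: the jammed piece, 0.15 kg: brass bar 60 mm long, 26 in diameter, lying across the chute, with a lug at each end (18 long, 10 wide, 16 high; 96 over both) caught in the notches of the chute's walls, and a sprue 14 mm square on top (its top 49 mm from the bar axis). Origin at the bar's middle, x along the bar, z along the sprue. Queued blanks press on it; lift it square to the floor
- scrap: fixed grey open scrap tray, 140 (x) x 180 (y) mm outside, 45 mm high, walls and floor 4 to 5 mm; origin on the bench under its centre
- parts_tray: fixed shallow wooden parts tray, 252 (x) x 262 (y) mm outside, rim 15 mm above the bench, walls and floor 6 mm thick; origin on the bench under its centre
- queued1: plain brass tube blank, a cylinder 60 mm long and 26 mm in diameter, about 0.12 kg; origin at its centre, own x axis along the tube (either way round). It rolls easily. Number 1 in the queue that waits in the chute above the jammed casting.
- queued2: plain brass tube blank, a cylinder 60 mm long and 26 mm in diameter, about 0.12 kg; origin at its centre, own x axis along the tube (either way round). It rolls easily. Number 2 in the queue that waits in the chute above the jammed casting.
- queued3: plain brass tube blank, a cylinder 60 mm long and 26 mm in diameter, about 0.12 kg; origin at its centre, own x axis along the tube (either way round). It rolls easily. Number 3 in the queue that waits in the chute above the jammed casting.
- blank1: plain brass tube blank, a cylinder 60 mm long and 26 mm in diameter, about 0.12 kg; origin at its centre, own x axis along the tube (either way round). It rolls easily. Lies in the parts tray at the start, or is absent. Best taken by its two ends.
- blank2: plain brass tube blank, a cylinder 60 mm long and 26 mm in diameter, about 0.12 kg; origin at its centre, own x axis along the tube (either way round). It rolls easily. Lies in the parts tray at the start, or is absent. Best taken by its two ends.
- blank3: plain brass tube blank, a cylinder 60 mm long and 26 mm in diameter, about 0.12 kg; origin at its centre, own x axis along the tube (either way round). It rolls easily. Lies in the parts tray at the start, or is absent. Best taken by its two ends.
- blank4: plain brass tube blank, a cylinder 60 mm long and 26 mm in diameter, about 0.12 kg; origin at its centre, own x axis along the tube (either way round). It rolls easily. Lies in the parts tray at the start, or is absent. Best taken by its two ends.
- blank5: plain brass tube blank, a cylinder 60 mm long and 26 mm in diameter, about 0.12 kg; origin at its centre, own x axis along the tube (either way round). It rolls easily. Lies in the parts tray at the start, or is absent. Best taken by its two ends.
- hammer: bystander: hammer 240 mm long lying on the bench; origin at its middle underneath
- mandrel: bystander: steel ring mandrel, a cone standing 150 mm tall on a foot 56 mm across; origin under its centre
- pail: bystander: metal pail 100 mm tall, 84 mm across; origin under its centre
Things that resemble listed ones, but are neither listed nor needed, are in the scene too. Leave any black or purple look-alike of the scrap alone.

How it is judged:
By the outcome, as a careful person would: the job done as asked, in the order asked, and still so for the second after the job is handed in, with the robot touching nothing.
Of blank1, blank2, blank3, blank4, blank5 only 3 to 5 are there at a start; the rules pass over those that are not, and their reading is None.
At some moment in a run one of blank1, blank2, blank3, blank4, blank5 may be knocked a few centimetres aside while the robot is not near it.
Once in a run the grip may slacken for a moment while it holds something.
It also fails if it takes over 208 s, if anything falls off the work surface, if the arm or the gripper's body presses on something with over 40 N, if the wrist force passes 120 N, or if a joint passes its speed limit or range.

## Working session

There is one attempt and no reset: what is moved stays moved. The work goes in short steps, Python scripts to look and compute and a tool call to move; the robot and the scene stay as the last step left them, time stands still between calls to the robot, and variables do not carry over. Pictures are saved under pics/ and viewed, at most 14 in all, crops included, and the job is handed in when it is done.

Besides the shell and the picture viewer there is one more tool, called after "Call:" in YAML: its name, and indented under it one key for each argument. send_rows: Moves the arm, as the interface text tells. Its arguments: {"type":"object","properties":{"series":{"type":"array","items":{"type":"array"}},"grip_force":{"type":"number"}},"required":["series"]}

```bash
ls; mkdir -p pics; python3 - <<'E'
from station import env
import cv2,numpy as np
for c in("top","side"):
    im=env.get_image(c); cv2.imwrite(f"pics/{c}0.png",im[:,:,::-1]); i=env.camera_info(c); print(c,i)
    np.save(f"{c}0.npy",im)
    for n in["chute","trough","guard","guard_handle","guard_hinge","casting","scrap","parts_tray","queued1","blank1","hammer","mandrel","pail"]:
        print(n,[(round(d['confidence'],2),[round(float(v)) for v in d['xy']]) for d in env.spot_point(c,n)][:9])
print(env.get_obs())
E
```

```text
pics
top {'vfov': 56.556436495816314, 'cx': 253.336019990146, 'cy': 191.3394050810195, 'distortion': array([-0.0231127,  0.       ,  0.       ,  0.       ,  0.       ]), 'R': array([[ 0.00824177, -0.99978509, -0.01902238],
       [-0.98961365, -0.00542477, -0.14365027],
       [ 0.14351621,  0.02000874, -0.98944568]]), 't': array([-0.06460849,  0.50833361,  0.94784748])}
chute [(0.6, [271, 165]), (0.6, [110, 215])]
trough [(0.68, [329, 170]), (0.3, [246, 108]), (0.27, [110, 219])]Traceback (most recent call last):
  File "<stdin>", line 7, in <module>
ValueError: it knows: blank, casting, chute, guard_handle, guard_hinge, hammer, mandrel, pail, parts_tray, queued, scrap, trough
```

```bash
python3 - <<'E'
from station import env
import cv2,numpy as np
for c in("top","side"):
    im=env.get_image(c); cv2.imwrite(f"pics/{c}0.png",cv2.resize(im[:,:,::-1],(800,600),interpolation=cv2.INTER_CUBIC)); i=env.camera_info(c); 
    if c=="side":print(i)
    for n in["chute","trough","guard_handle","guard_hinge","casting","scrap","parts_tray","queued","blank"]:
        print(c,n,[(round(d['confidence'],2),[round(float(v)) for v in d['xy']]) for d in env.spot_point(c,n)][:9])
print(env.get_obs())
E
```

```text
top chute [(0.83, [271, 161]), (0.56, [326, 167]), (0.3, [140, 213])]
top trough [(0.57, [327, 169]), (0.44, [298, 156]), (0.42, [110, 215])]
top guard_handle [(0.76, [303, 187])]
top guard_hinge [(0.74, [311, 128])]
top casting [(0.57, [309, 160])]
top scrap [(0.83, [346, 315]), (0.74, [319, 234]), (0.67, [409, 240])]
top parts_tray [(0.82, [143, 189])]
top queued [(0.69, [290, 158]), (0.66, [279, 152]), (0.47, [298, 158])]
top blank [(0.79, [158, 170]), (0.74, [124, 176]), (0.7, [143, 213]), (0.67, [162, 210]), (0.62, [108, 216]), (0.25, [279, 154])]
{'vfov': 57.95502845255412, 'cx': 255.36486807636317, 'cy': 189.23720313717922, 'distortion': array([-0.01932753,  0.        ,  0.        ,  0.        ,  0.        ]), 'R': array([[-0.84703586, -0.53145092, -0.00949546],
       [-0.41274433,  0.66888553, -0.61825098],
       [ 0.33492143, -0.51976155, -0.78592338]]), 't': array([0.37757708, 0.28740382, 0.96768798])}
side chute [(0.9, [236, 179]), (0.21, [191, 276]), (0.17, [215, 149])]
side trough [(0.89, [264, 144])]
side guard_handle [(0.57, [265, 146])]
side guard_hinge [(0.95, [236
[... 366 characters left out ...]
1, 252])]
{'t': 1.15, 'joints': array([-1.32198915e+00,  2.75862664e-01,  1.50488077e+00, -3.13841303e-05,
        1.36068838e+00, -1.21018966e-01]), 'qvel': array([-0.00052115,  0.00022388, -0.00198063, -0.00122411, -0.00041494,
       -0.00123152]), 'effort': array([ 4.61869604e-04, -4.04471147e+01, -2.37494946e+01,  7.03279255e-02,
        2.51654349e-02, -6.14219161e-06]), 'ee_pos': array([ 0.20782062, -0.53617948,  0.205522  ]), 'eef_rot': array([ 8.12374799e-05,  9.82951632e-01,  1.83864305e-01, -1.01809440e-05]), 'contact_force': array([-0.6861871 , -0.14068856, -0.16021771]), 'torque': array([ 0.00146394,  0.02072247, -0.0067165 ]), 'gripper_force': 0.0, 'width': 0.09392572027160558}
```

View pics/top0.png

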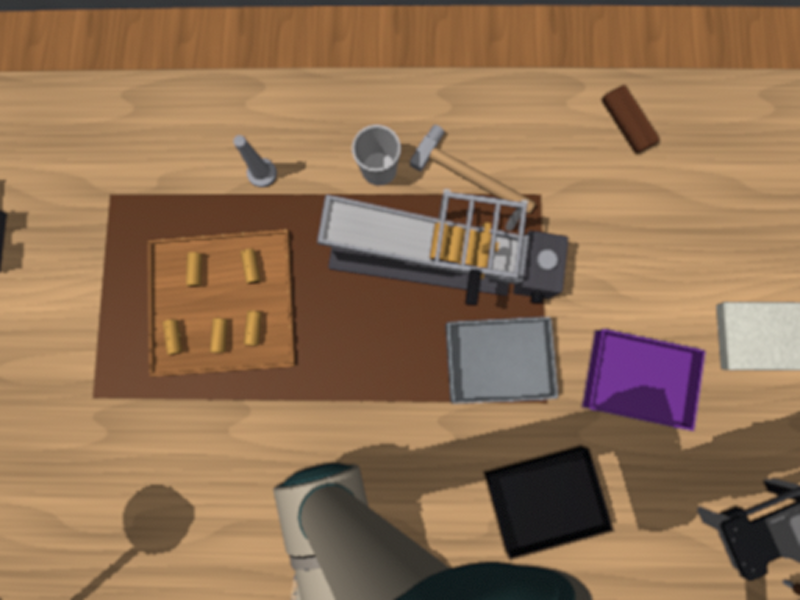

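View pics/side0.png

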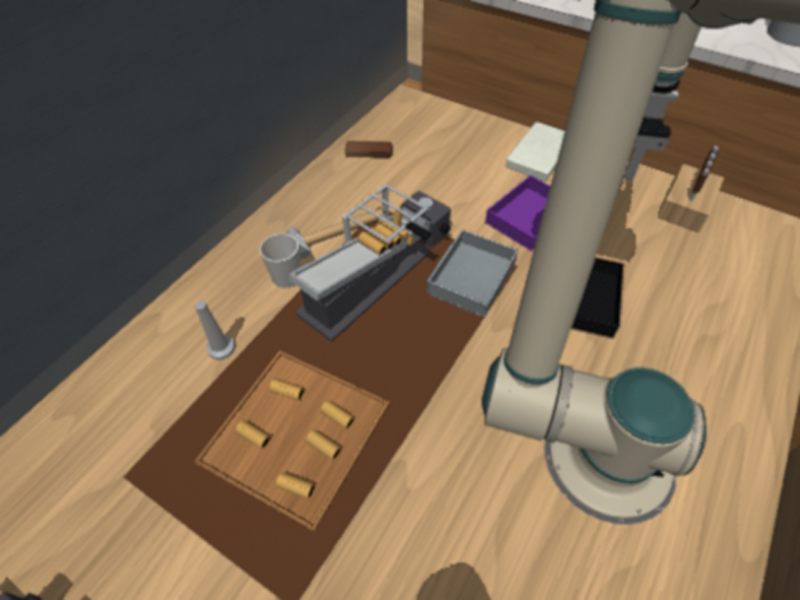

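The top view shows the chute (head left at about px 210,140, foot right), guard shut with its handle at (303,187), and the casting at (309,160). Five blanks lie in the tray. There are three tray-like candidates for scrap: grey at (319,234), purple at (409,240) and black at (346,315). The grey one fits the description. Next I'll compute positions.

```bash
cat > h.py <<'E'
from station import env
import cv2,numpy as np
from scipy.optimize import least_squares
def cam(c):
    i=env.camera_info(c); f=192/np.tan(np.radians(i['vfov']/2))
    return np.array([[f,0,i['cx']],[0,f,i['cy']],[0,0,1]]),i['distortion'],i['R'],i['t']
def proj(c,X):
    K,d,R,t=cam(c); return cv2.projectPoints(np.atleast_2d(X).astype(float),cv2.Rodrigues(R)[0],t,K,d)[0][:,0]
def ray(c,uv,z):
    K,d,R,t=cam(c); p=cv2.undistortPoints(np.array(uv,float).reshape(-1,1,2),K,d)[:,0]
    D=np.c_[p,np.ones(len(p))]@R; C=-R.T@t
    return C+D*((z-C[2])/D[:,2])[:,None]
def tri(a,b):
    f=lambda X:np.r_[proj('top',X)[0]-a,proj('side',X)[0]-b]
    s=least_squares(f,[.6,0,.1]); return s.x.round(4),s.fun.round(1)
E
python3 - <<'E'
from h import *
for n,a,b in[("hinge",[311,128],[236,127]),("handle",[303,187],[265,146]),("chute",[271,161],[236,179])]: print(n,tri(a,b))
print("hinge",ray('top',[311,128],.145),ray('side',[236,127],.145)); print("handle",ray('top',[303,187],.145))
s=1/1.5625
# head corners (wall tops ~z .15) in both
print("head top",ray('top',np.array([[328,196],[319,244]])*s,.15),"side",ray('side',np.array([[293,274],[312,296]])*s,.15))
env.get_image('top');env.get_image('side')
for c in('top','side'):
    for n,z in(('blank',.019),('scrap',.03),('casting',.12),('queued',.1),('parts_tray',.01)):
        for d in env.regions_of(c,n):
            if d['confidence']<.4: continue
            m=d['pixels']; v,u=np.nonzero(m); P=ray(c,np.c_[u,v],z)[:,:2]
            r=cv2.minAreaRect(P.astype(np.float32)*1000); box=cv2.boxPoints(r)
            q=P-P.mean(0); w,V=np.linalg.eigh(q.T@q); a=np.degrees(np.arctan2(V[1,1],V[0,1]))%180
            print(c,n,round(d['confidence'],2),(P.mean(0)*1000).round(),"rect",np.round(r[0]),np.round(r[1]),round(r[2]),"axis",round(a),d['rect'])
E
```

```text
hinge (array([ 0.6526, -0.2064,  0.1483]), array([ 0.1,  0.2, -0.3, -0.1]))
handle (array([ 0.5092, -0.1818,  0.1502]), array([-1. , -2.3,  3.3,  0.6]))
chute (array([ 0.6002, -0.1115,  0.0031]), array([ 0.3,  0.7, -0.9, -0.2]))
hinge [[ 0.65431537 -0.20667493  0.145     ]] [[ 0.6536469  -0.20964794  0.145     ]]
handle [[ 0.50436511 -0.18479211  0.145     ]]
head top [[0.65879888 0.04696369 0.15      ]
 [0.57965768 0.05918305 0.15      ]] side [[0.6538305  0.04997295 0.15      ]
 [0.58936539 0.07352758 0.15      ]]
top blank 0.74 [443. 258.] rect [444. 259.] [59. 28.] 0 axis 177 [135.5, 203.5, 8.3, 24.0]
top blank 0.72 [565. 310.] rect [565. 311.] [65. 32.] 3 axis 4 [118.1, 163.6, 13.0, 19.8]
top blank 0.71 [441. 343.] rect [441. 343.] [64. 28.] 12 axis 14 [102.0, 203.8, 12.6, 18.2]
top blank 0.6 [458. 197.] rect [459. 196.] [65. 31.] 2 axis 180 [156.2, 197.5, 11.1, 21.8]
top blank 0.57 [571. 206.] rect [572. 206.] [69. 27.] 13 axis 14 [153.2, 160.8, 18.0, 22.0]
top blank 0.41 [628. -72.] rect [ 621. -107.] [381.  93.] 78 axis 78 [202.2, 125.2, 134.6, 60.5]
top scrap 0.88 [ 403. -24
[... 1507 characters left out ...]
.9, 53.3]
side casting 0.71 [ 581. -201.] rect [ 594. -206.] [193. 125.] 8 axis 5 [219.4, 120.6, 55.6, 32.6]
side casting 0.52 [ 564. -192.] rect [ 560. -193.] [50. 97.] 68 axis 144 [248.5, 131.5, 14.5, 23.6]
side casting 0.5 [419. 233.] rect [420. 233.] [21. 57.] 88 axis 176 [205.4, 258.5, 24.6, 16.7]
side queued 0.58 [ 581. -154.] rect [ 586. -158.] [20. 64.] 74 axis 170 [236.8, 149.8, 14.9, 10.8]
side queued 0.5 [ 598. -135.] rect [ 598. -135.] [32. 68.] 80 axis 168 [230.3, 151.2, 17.3, 10.0]
side queued 0.42 [ 587. -180.] rect [ 585. -180.] [26. 75.] 74 axis 165 [240.9, 140.7, 16.1, 15.2]
side parts_tray 0.78 [503. 273.] rect [507. 263.] [259. 264.] 5 axis 77 [124.3, 224.9, 124.4, 115.3]
```

```bash
cat >> h.py <<'E'
YAW=np.radians(-8.7); O=np.array([.600,-.1115,0]); Z0=.062; HX=.066; HY=-.086
def stand(p):
    p=np.atleast_2d(p); c,s=np.cos(YAW),np.sin(YAW)
    return np.c_[p[:,0]*c-p[:,1]*s,p[:,0]*s+p[:,1]*c,p[:,2]]+O
def trough(p):
    p=np.atleast_2d(p).astype(float); c,s=np.cos(np.radians(14)),np.sin(np.radians(14))
    return stand(np.c_[p[:,0],-.160+p[:,1]*c-p[:,2]*s,Z0+p[:,1]*s+p[:,2]*c])
E
cat > ov.py <<'E'
from h import *
def draw(c,box,out,k=5):
    im=env.get_image(c)[:,:,::-1]; x,y,w,h=box
    im=cv2.resize(im[y:y+h,x:x+w],None,fx=k,fy=k,interpolation=cv2.INTER_CUBIC)
    def pl(P,col):
        q=((proj(c,P)-[x,y]+.5)*k).astype(int); cv2.polylines(im,[q.reshape(-1,1,2)],False,col,1,cv2.LINE_AA)
    for s in(-1,1): pl(trough([[s*.034,0,0],[s*.034,.335,0]]),(0,0,255)); pl(trough([[s*.034,.08,.009],[s*.034,.335,.009],[-s*.034,.335,.009]]),(0,255,255))
    pl(trough([[-.034,0,.026],[.034,0,.026]]),(255,0,255))
    pl(stand([[HX,HY-.067,.145],[HX,HY+.067,.145],[HX-.115,HY+.067,.145],[HX-.115,HY-.067,.145],[HX,HY-.067,.145]]),(0,255,0))
    pl(stand([[HX-.115,HY,.145],[HX-.174,HY,.145]]),(0,255,0))
    pl(trough([[-.048,.0675,.013],[.048,.0675,.013]]),(255,255,0)); pl(trough([[0,.0675,.013],[0,.0675,.062]]),(255,255,0))
    pl(stand([[-.055,-.165,0],[-.055,.165,0],[.055,.165,0],[.055,-.165,0],[-.055,-.165,0]]),(255,255,255))
    return im
if __name__=="__main__":
    a=draw('top',(200,115,160,90),0); b=draw('side',(180,110,130,110),0,5)
    b=cv2.resize(b,(355,300)); a=cv2.resize(a,(800,450))
    cv2.imwrite('pics/ov_top.png',a); b=draw('side',(180,110,120,100),0,6); cv2.imwrite('pics/ov_side.png',b)
E
python3 ov.py
```

```text
(no output)
```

View pics/ov_top.png

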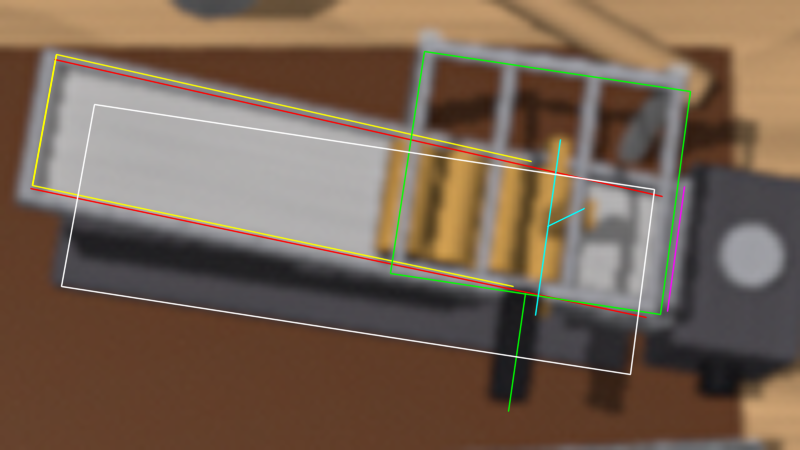

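View pics/ov_side.png

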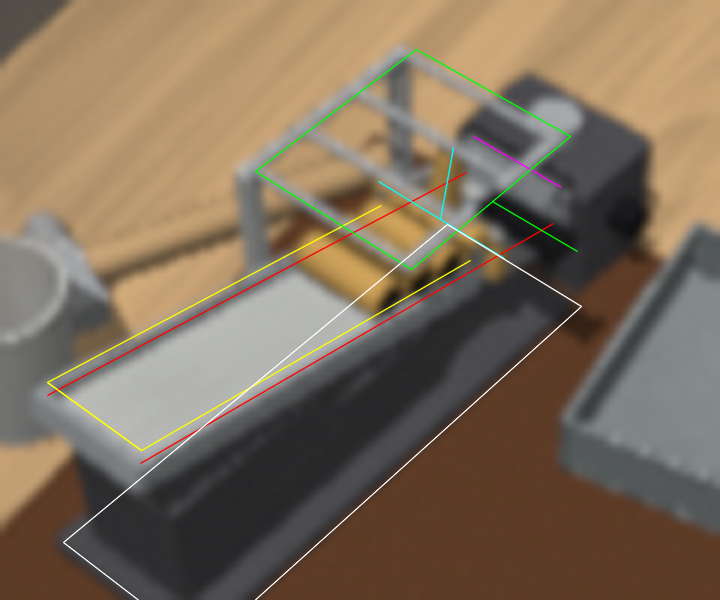

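The top crop confirms the model within about 5 mm: handle centre near crop px (510,345), sprue tip near (592,213), hinge line about 6 mm further out than I drew it. I'll correct the hinge and move.

```bash
sed -i 's/HX=.066; HY=-.086/HX=.072; HY=-.083/' h.py; cat >> h.py <<'E'
from scipy.spatial.transform import Rotation as Rn
def go(X,yaw=None,o=None):
    """shift in tool mm + turn deg from the measured pose, TCP target X, tool-x yaw deg"""
    o=o or env.get_obs(); q=o['eef_rot']; R=Rn.from_quat(q[[1,2,3,0]]).as_matrix()
    y0=np.degrees(np.arctan2(R[1,0],R[0,0]))
    turn=0 if yaw is None else -((yaw-y0+180)%360-180)
    return (R.T@(np.ravel(X)-o['ee_pos'])*1000).round(1),round(turn,1)
E
python3 - <<'E'
from h import *
h=stand([[HX-.145,HY,.126]])[0]; print(h,go(h+[0,0,.08],-8.7), env.get_obs()['t'])
# arc from the handle in tool axes once yaw=-8.7: tool x=stand x, z down
for a in np.r_[0:1.76:12j,1.8]: print(round(a,2),np.round([145*(1-np.cos(a)),-145*np.sin(a)]))
E
```

```text
[ 0.5152853  -0.18250295  0.126     ] (array([ 414.5, -218.6,   -0.5]), np.float64(29.9)) 1.9
0.0 [ 0. -0.]
0.16 [  2. -23.]
0.32 [  7. -46.]
0.48 [ 16. -67.]
0.64 [ 29. -87.]
0.8 [  44. -104.]
0.96 [  62. -119.]
1.12 [  82. -131.]
1.28 [ 103. -139.]
1.44 [ 126. -144.]
1.6 [ 149. -145.]
1.76 [ 172. -142.]
1.8 [ 178. -141.]
```

Call:
send_rows:
  series:
    - [0,[414,-219,0],30]
    - [0,[414,-219,0],30]
    - [0,[414,-219,0],30]
    - [0,[414,-219,0],30]
    - [0,[414,-219,0],30]
    - [0,[414,-219,0],30]
    - [0,[414,-219,0],30]
    - [0,[414,-219,0],30]
    - [0,[414,-219,0],30]
    - [0,[414,-219,0],30]
    - [0,[414,-219,0],30]
  grip_force: 10

```text
t: 3.28
ee_pos: [0.5139, -0.1834, 0.2055]
eef_rot: [0.0, 0.997, -0.078, -0.0]
contact_force: [0.1, -0.4, 0.4]
width: 0.047
gripper_force: 0.0
```

```bash
python3 - <<'E'
from h import *
h=stand([[HX-.145,HY,.126]])[0]; print(go(h,-8.7), env.get_obs()['t'])
im=env.get_image('top')[110:220,220:380,::-1]; cv2.imwrite('pics/g1.png',cv2.resize(im,None,fx=4,fy=4,interpolation=cv2.INTER_CUBIC))
print([(d['confidence'],d['xy'],ray('top',[d['xy']],.145)) for d in env.spot_point('top','guard_handle')])
E
```

```text
(array([ 1.3, -1.2, 79.5]), np.float64(-0.2)) 3.275
[(0.57, [304.2, 185.9], array([[ 0.50710711, -0.18775753,  0.145     ]]))]
```

View pics/g1.png

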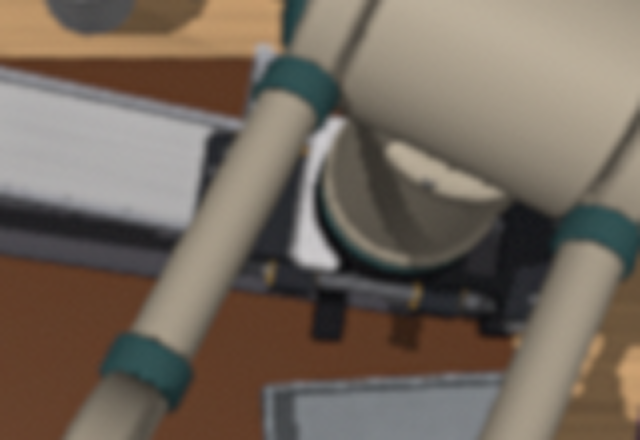

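The handle's lower end shows at crop (328,315), which agrees with the estimate. The open gripper is above it, so I'll go down and grip.

Call:
send_rows:
  series:
    - [0,[1,-1,40],0]
    - [0,[1,-1,80],0]
    - [0,[1,-1,80],0]
    - [-1,[1,-1,80],0]
    - [-1,[1,-1,80],0]
    - [-1,[1,-1,80],0]
    - [-1,[1,-1,80],0]
  grip_force: 10

```text
t: 4.25
ee_pos: [0.5165, -0.1842, 0.127]
eef_rot: [0.003, 0.997, -0.076, 0.001]
contact_force: [-0.8, -5.4, 3.1]
width: 0.0198
gripper_force: 10.0
```

Call:
send_rows:
  series:
    - [-1,[2,1,-23],0]
    - [-1,[7,1,-46],0]
    - [-1,[16,1,-67],0]
    - [-1,[29,1,-87],0]
    - [-1,[44,1,-104],0]
    - [-1,[62,1,-119],0]
    - [-1,[82,1,-131],0]
    - [-1,[103,1,-139],0]
    - [-1,[126,1,-144],0]
    - [-1,[149,1,-145],0]
    - [-1,[168,1,-143],0]
    - [-1,[174,1,-142],0]
  grip_force: 12

```text
t: 5.75
ee_pos: [0.6883, -0.2095, 0.2682]
eef_rot: [0.0, 0.997, -0.077, 0.0]
contact_force: [-0.2, -1.4, 2.0]
width: 0.0198
gripper_force: 12.0
```

Call:
send_rows:
  series:
    - [-0.3,[1,0,0],0]
    - [-0.3,[1,0,0],0]
    - [-0.3,[1,0,0],0]
    - [-0.3,[1,0,-60],0]
    - [-0.3,[1,0,-110],0]
    - [-0.3,[-250,0,-110],0]
    - [-0.3,[-250,0,-110],0]
    - [-0.3,[-250,0,-110],0]
    - [-0.3,[-250,0,-110],0]
    - [-0.3,[-250,0,-110],0]

```text
t: 7.0
ee_pos: [0.4362, -0.1693, 0.3789]
eef_rot: [0.0, 0.997, -0.078, 0.0]
contact_force: [0.3, -0.2, 0.0]
width: 0.0328
gripper_force: 0.0
```

```bash
python3 - <<'E'
from h import *
print(env.get_obs()['t'])
im=env.get_image('top')
for n in('casting','guard_handle','queued'): print(n,[(round(d['confidence'],2),np.round(d['xy'])) for d in env.spot_point('top',n)])
a=cv2.resize(im[80:210,230:370,::-1],None,fx=4,fy=4,interpolation=cv2.INTER_CUBIC)
T=[trough([[0,.0675,h]])[0] for h in(.013,.062)]; print(T)
for p in T:
    u=((proj('top',p)[0]-[230,80]+.5)*4).astype(int); cv2.circle(a,tuple(map(int,u)),2,(0,0,255),-1)
cv2.imwrite('pics/c1.png',a)
E
```

```text
7.0
casting [(0.26, array([270., 161.]))]
guard_handle []
queued [(0.59, array([292., 156.])), (0.44, array([281., 153.]))]
[array([ 0.58522938, -0.20802645,  0.09094357]), array([ 0.58343631, -0.21974423,  0.13848806])]
```

View pics/c1.png

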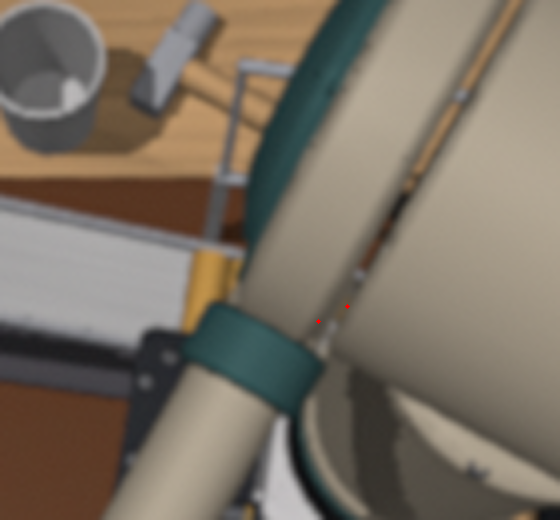

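Call:
send_rows:
  series:
    - [-0.3,[-120,-180,0],-90]
    - [-0.3,[-120,-180,0],-90]
    - [-0.3,[-120,-180,0],-90]
    - [-0.3,[-120,-180,0],-90]
    - [-0.3,[-120,-180,0],-90]
    - [-0.3,[-120,-180,0],-90]
    - [-0.3,[-120,-180,0],-90]
    - [-0.3,[-120,-180,0],-90]
    - [-0.3,[-120,-180,0],-90]

```text
t: 8.32
ee_pos: [0.3514, 0.0256, 0.3772]
eef_rot: [-0.0, 0.758, 0.652, -0.0]
contact_force: [0.1, 0.4, -0.6]
width: 0.0328
gripper_force: 0.0
```

```bash
python3 - <<'E'
from h import *
o=env.get_obs();print(o['t'],o['ee_pos'])
T=[trough([[0,.0675,h]])[0] for h in(.013,.062)]; out=[]
for c,(x,y,w,h) in(('top',(250,90,100,110)),('side',(200,90,100,110))):
    im=env.get_image(c)
    d=env.spot_point(c,'casting'); print(c,[(round(e['confidence'],2),np.round(e['xy'])) for e in d])
    a=cv2.resize(im[y:y+h,x:x+w,::-1],None,fx=4,fy=4,interpolation=cv2.INTER_CUBIC)
    for p in T:
        u=((proj(c,p)[0]-[x,y]+.5)*4).astype(int); cv2.circle(a,tuple(map(int,u)),2,(0,0,255),-1)
    out.append(a)
cv2.imwrite('pics/c2.png',np.hstack(out))
E
```

```text
8.325 [0.3513627  0.02557992 0.37717939]
top [(0.58, array([308., 162.])), (0.41, array([279., 152.]))]
side [(0.55, array([257., 144.])), (0.44, array([181., 251.]))]
```

View pics/c2.png

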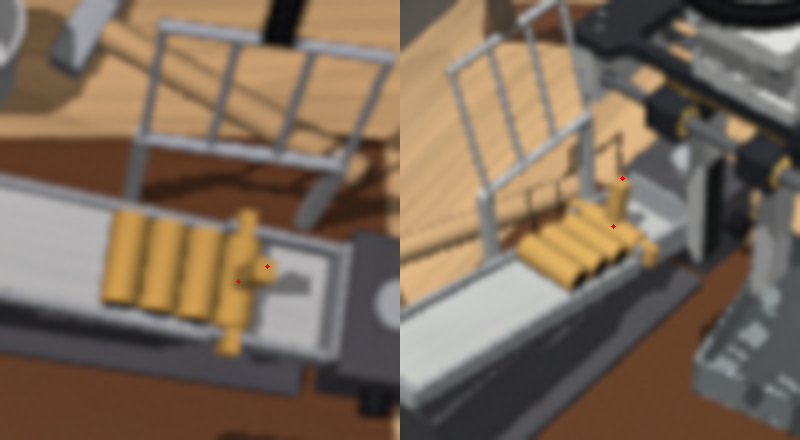

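The casting's lug ends are at crop (247,215) and (229,350) and the sprue at (262,270), which matches the model. The guard stands open by itself.

```bash
python3 - <<'E'
from h import *
p=trough([[-.004,.0675,.047]])[0]; print(p,go(p,81.3))
E
```

```text
[ 0.58003123 -0.21555211  0.12393363] (array([-202.8,  264. ,  253.1]), np.float64(-0.2))
```

Call:
send_rows:
  series:
    - [-0.1,[-203,264,0],0]
    - [-0.1,[-203,264,0],0]
    - [-0.1,[-203,264,0],0]
    - [-0.1,[-203,264,0],0]
    - [-0.1,[-203,264,0],0]
    - [-0.1,[-203,264,0],0]
    - [-0.1,[-203,264,0],0]
    - [-0.1,[-203,264,60],0]
    - [-0.1,[-203,264,120],0]
    - [-0.1,[-203,264,180],0]
    - [-0.1,[-203,264,210],0]
    - [-0.1,[-203,264,210],0]

```text
t: 10.02
ee_pos: [0.5771, -0.2136, 0.1656]
eef_rot: [-0.003, 0.759, 0.651, -0.001]
contact_force: [0.1, 0.4, -0.3]
width: 0.042
gripper_force: 0.0
```

```bash
python3 - <<'E'
from h import *
p=trough([[-.004,.0675,.047]])[0]; print(p,go(p,81.3))
im=env.get_image('side')[80:190,190:300,::-1]; cv2.imwrite('pics/c3.png',cv2.resize(im,None,fx=5,fy=5,interpolation=cv2.INTER_CUBIC))
E
```

```text
[ 0.58003123 -0.21555211  0.12393363] (array([-1.5,  3.4, 41.7]), np.float64(-0.1))
```

View pics/c3.png

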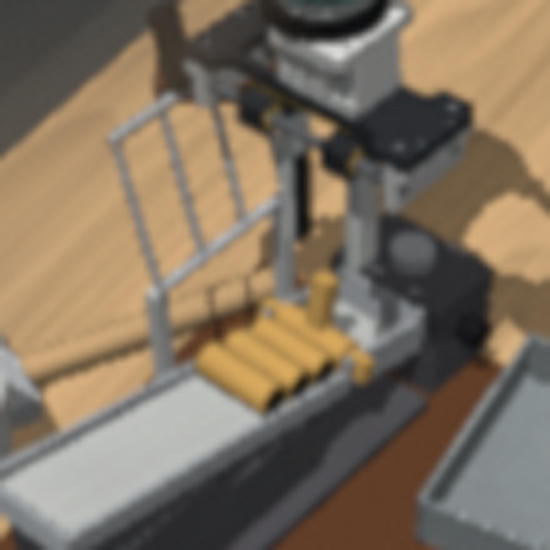

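Gripper hovers over the sprue, sprue top at crop (325,280), between the fingers. I'll lower it slowly.

Call:
send_rows:
  series:
    - [-0.1,[-1,1,12],0]
    - [-0.1,[-1,1,22],0]
    - [-0.1,[-1,1,30],0]
    - [-0.1,[-1,1,38],0]
    - [-0.1,[-1,1,42],0]
    - [-0.1,[-1,1,42],0]

```text
t: 10.82
ee_pos: [0.58, -0.2167, 0.1251]
eef_rot: [-0.0, 0.759, 0.651, -0.0]
contact_force: [0.3, -0.5, -0.0]
width: 0.0424
gripper_force: 0.0
```

Call:
send_rows:
  series:
    - [-1,[0,0,2],0]
    - [-1,[0,0,2],0]
    - [-1,[0,0,2],0]
    - [-1,[0,0,2],0]
    - [-1,[0,0,2],0]
  grip_force: 40

```text
t: 11.45
ee_pos: [0.5815, -0.2173, 0.1242]
eef_rot: [0.001, 0.759, 0.651, 0.001]
contact_force: [3.0, -0.5, 1.7]
width: 0.0136
gripper_force: 40.0
```

Call:
send_rows:
  series:
    - [-1,[-1,0,-5],0]
    - [-1,[-2.5,0,-10],0]
    - [-1,[-5,0,-20],0]
    - [-1,[-7.5,0,-30],0]
    - [-1,[-10,0,-40],0]
    - [-1,[-14,0,-56],0]
    - [-1,[-18,0,-72],0]
    - [-1,[-18,0,-110],0]
    - [-1,[-18,0,-150],0]
    - [-1,[-18,0,-150],0]
  grip_force: 50

```text
t: 12.7
ee_pos: [0.5792, -0.2357, 0.278]
eef_rot: [0.004, 0.759, 0.651, 0.002]
contact_force: [0.5, 0.7, -0.9]
width: 0.013
gripper_force: 50.0
```

```bash
python3 - <<'E'
from h import *
print(go([.403,-.240,.10],81.3))
a=[]
for c,(x,y,w,h) in(('side',(190,60,110,130)),('top',(250,90,110,130))):
    im=env.get_image(c)[y:y+h,x:x+w,::-1]; a.append(cv2.resize(im,None,fx=3.5,fy=3.5,interpolation=cv2.INTER_CUBIC))
cv2.imwrite('pics/c4.png',np.hstack(a))
E
```

```text
(array([ -30.8, -174.9,  176.7]), np.float64(-0.1))
```

View pics/c4.png

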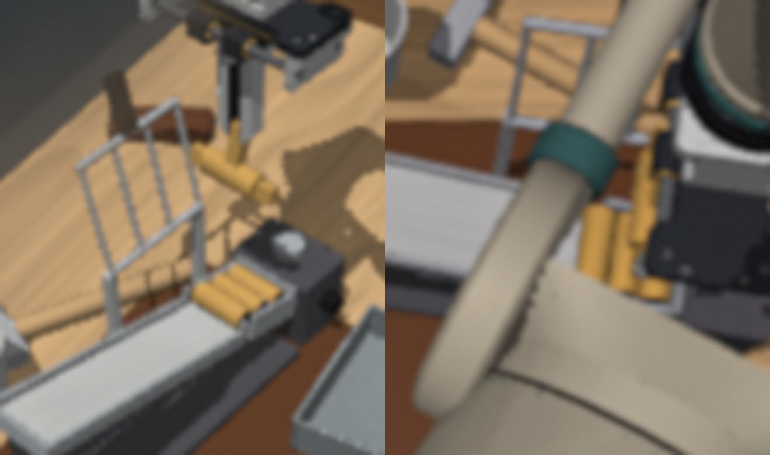

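Casting is lifted free, and three blanks lie at the stop (side crop, 195-285,265-320). I'll carry it to the grey tray.

Call:
send_rows:
  series:
    - [-1,[-29,-175,0],-8]
    - [-1,[-29,-175,0],-8]
    - [-1,[-29,-175,0],-8]
    - [-1,[-29,-175,0],-8]
    - [-1,[-29,-175,0],-8]
    - [-1,[-29,-175,60],-8]
    - [-1,[-29,-175,120],-8]
    - [-1,[-29,-175,170],-8]
    - [-1,[-29,-175,200],-8]
    - [-1,[-29,-175,218],-8]
    - [-1,[-29,-175,218],-8]

```text
t: 14.18
ee_pos: [0.4009, -0.2363, 0.0538]
eef_rot: [-0.001, 0.712, 0.702, -0.0]
contact_force: [-0.6, 0.2, -1.1]
width: 0.0132
gripper_force: 50.0
```

Call:
send_rows:
  series:
    - [-1,[0,0,1],0]
    - [-0.3,[0,0,1],0]
    - [-0.3,[0,0,1],0]
    - [-0.3,[0,0,1],0]
    - [-0.3,[0,0,-60],0]
    - [-0.3,[0,0,-120],0]
    - [0.9,[0,-50,-180],0]
    - [0.9,[0,-50,-180],0]
    - [0.9,[0,-50,-180],0]

```text
t: 15.3
ee_pos: [0.35, -0.2358, 0.2357]
eef_rot: [0.001, 0.713, 0.702, 0.0]
contact_force: [0.3, 0.8, -0.1]
width: 0.0594
gripper_force: 0.0
```

```bash
cat > bl.py <<'E'
from h import *
def blanks(c='top'):
    env.get_image(c); L=[]
    for d in env.regions_of(c,'blank'):
        v,u=np.nonzero(d['pixels']); P=ray(c,np.c_[u,v],.019)[:,:2]
        m=P.mean(0)
        if not(.37<m[0]<.64 and .12<m[1]<.40): continue
        r=cv2.minAreaRect(P.astype(np.float32)*1000); q=P-m; w,V=np.linalg.eigh(q.T@q)
        a=(np.degrees(np.arctan2(V[1,1],V[0,1]))+90)%180-90
        L.append(m); print(c,round(d['confidence'],2),(m*1000).round(),'axis',round(a),np.round(sorted(r[1])))
if __name__=="__main__":
    print(env.get_obs()['t']); blanks('top'); blanks('side')
    for c in('top','side'): print([(round(d['confidence'],2),np.round(ray(c,[d['xy']],.02)[0],3)) for d in env.spot_point(c,'casting')])
E
python3 bl.py
```

```text
15.3
top 0.73 [439. 343.] axis 15 [26. 61.]
top 0.61 [571. 206.] axis 14 [27. 66.]
top 0.59 [445. 258.] axis -3 [26. 59.]
top 0.52 [565. 311.] axis 5 [26. 65.]
top 0.52 [456. 197.] axis -2 [27. 65.]
side 0.77 [456. 199.] axis -5 [30. 71.]
side 0.72 [567. 311.] axis 2 [24. 69.]
side 0.7 [444. 260.] axis -4 [30. 68.]
side 0.62 [569. 208.] axis 11 [32. 66.]
side 0.54 [442. 342.] axis 13 [27. 64.]
[]
[(0.76, array([ 0.398, -0.281,  0.02 ])), (0.43, array([0.437, 0.349, 0.02 ]))]
```

```bash
python3 - <<'E'
from h import *
print(go([.457,.198,.015],87), trough([[0,.245,.009]]))
E
```

```text
(array([434.2, 101.4, 219.7]), np.float64(2.2)) [[ 0.61142702 -0.03682408  0.13000353]]
```

Call:
send_rows:
  series:
    - [1,[434,101,60],2]
    - [1,[434,101,60],2]
    - [1,[434,101,60],2]
    - [1,[434,101,60],2]
    - [1,[434,101,60],2]
    - [1,[434,101,60],2]
    - [1,[434,101,60],2]
    - [1,[434,101,60],2]
    - [1,[434,101,60],2]
    - [1,[434,101,120],2]
    - [1,[434,101,150],2]
    - [1,[434,101,150],2]

```text
t: 17.1
ee_pos: [0.455, 0.1945, 0.0837]
eef_rot: [-0.001, 0.725, 0.689, -0.003]
contact_force: [-0.1, -0.3, 0.7]
width: 0.0942
gripper_force: 0.0
```

```bash
python3 - <<'E'
from h import *
print(go([.457,.198,.015],87))
im=env.get_image('side')[200:340,110:260,::-1]; cv2.imwrite('pics/b1.png',cv2.resize(im,None,fx=4,fy=4,interpolation=cv2.INTER_CUBIC))
E
```

```text
(array([ 3.8,  2.1, 68.7]), np.float64(0.1))
```

View pics/b1.png

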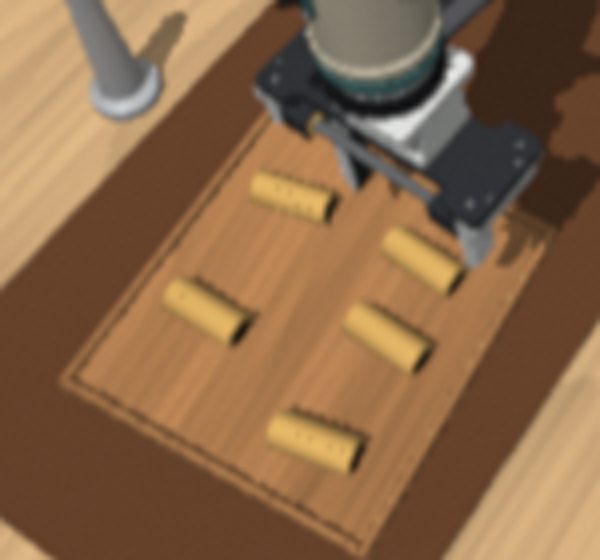

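The gripper straddles the blank at crop (422,260). I'll descend, grip and lift it.

Call:
send_rows:
  series:
    - [1,[3,2,35],0]
    - [1,[3,2,60],0]
    - [1,[3,2,69],0]
    - [1,[3,2,69],0]
    - [-0.1,[3,2,69],0]
    - [-0.1,[3,2,69],0]
    - [-0.1,[3,2,69],0]
    - [-0.1,[3,2,69],0]
    - [-0.1,[3,2,20],0]
    - [-0.1,[3,2,-60],0]
    - [-0.1,[3,2,-120],0]
    - [-0.1,[3,2,-120],0]
  grip_force: 25

```text
t: 18.65
ee_pos: [0.4616, 0.2004, 0.2096]
eef_rot: [0.002, 0.724, 0.69, 0.004]
contact_force: [-0.5, 0.2, -1.6]
width: 0.0598
gripper_force: 25.0
```

```bash
python3 - <<'E'
from h import *
p=trough([[0,.245,.009]])[0]+[0,0,.007]; print(p,go(p,81.3))
E
```

```text
[ 0.61142702 -0.03682408  0.13700353] (array([-229.8,  160.7,   73.3]), np.float64(5.9))
```

Call:
send_rows:
  series:
    - [-0.1,[-230,161,0],6]
    - [-0.1,[-230,161,0],6]
    - [-0.1,[-230,161,0],6]
    - [-0.1,[-230,161,0],6]
    - [-0.1,[-230,161,0],6]
    - [-0.1,[-230,161,0],6]
    - [-0.1,[-230,161,35],6]
    - [-0.1,[-230,161,60],6]
    - [-0.1,[-230,161,60],6]

```text
t: 19.77
ee_pos: [0.6057, -0.0361, 0.1425]
eef_rot: [-0.003, 0.759, 0.651, -0.002]
contact_force: [0.2, 0.4, -0.7]
width: 0.0601
gripper_force: 25.0
```

```bash
python3 - <<'E'
from h import *
p=trough([[0,.245,.009]])[0]+[0,0,.007]; print(go(p,81.3))
a=[]
for c,(x,y,w,h) in(('side',(170,110,110,110)),('top',(190,100,110,110))):
    im=env.get_image(c)[y:y+h,x:x+w,::-1]; a.append(cv2.resize(im,None,fx=3.6,fy=3.6,interpolation=cv2.INTER_CUBIC))
cv2.imwrite('pics/b2.png',np.hstack(a))
E
```

```text
(array([0.2, 5.8, 5.5]), np.float64(-0.0))
```

View pics/b2.png

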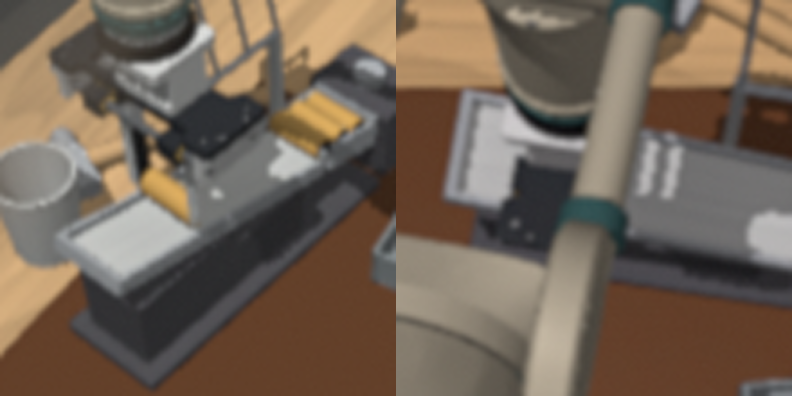

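The blank is held just over the chute floor (side crop 165,195), clear of the walls. I'll correct 6 mm and release.

Call:
send_rows:
  series:
    - [-0.1,[0,5,3],0]
    - [-0.1,[0,5,5],0]
    - [-0.1,[0,5,5],0]
    - [-0.1,[0,5,5],0]

```text
t: 20.38
ee_pos: [0.6138, -0.0387, 0.1407]
eef_rot: [0.0, 0.759, 0.651, 0.0]
contact_force: [0.5, 0.3, -0.8]
width: 0.0599
gripper_force: 25.0
```

```bash
python3 - <<'E'
from h import *
p=trough([[0,.245,.009]])[0]+[0,0,.007]; print(go(p,81.3))
E
```

```text
(array([ 1.5, -2.7,  3.7]), np.float64(-0.1))
```

Call:
send_rows:
  series:
    - [-0.1,[1,-3,3],0]
    - [-0.1,[1,-3,3],0]
    - [-0.1,[1,-3,3],0]
    - [0.2,[1,-3,3],0]
    - [0.2,[1,-3,3],0]
    - [0.6,[1,-3,3],0]
    - [0.6,[1,-3,-40],0]
    - [0.6,[1,-3,-80],0]
    - [1,[-10,-60,-100],0]
    - [1,[-10,-60,-100],0]
    - [1,[-10,-60,-100],0]

```text
t: 21.75
ee_pos: [0.5534, -0.0394, 0.2408]
eef_rot: [0.001, 0.759, 0.651, 0.001]
contact_force: [0.3, 0.0, -0.4]
width: 0.0938
gripper_force: 0.0
```

```bash
python3 - <<'E'
from h import *
from bl import blanks
blanks(); print(go([.444,.259,.015],86.5))
a=[]
for c,(x,y,w,h) in(('side',(190,100,110,110)),('top',(190,110,160,80))):
    im=env.get_image(c)[y:y+h,x:x+w,::-1]; a.append(cv2.resize(im,(400,400*h//w),interpolation=cv2.INTER_CUBIC))
cv2.imwrite('pics/b3.png',np.vstack(a))
print([np.round(d['xy']) for d in env.spot_point('side','queued')],[np.round(d['xy']) for d in env.spot_point('side','blank')])
for k in range(4): print(proj('side',trough([[0,.013+.026*k,.013]])))
E
```

```text
top 0.8 [565. 311.] axis 6 [26. 65.]
top 0.61 [443. 345.] axis 6 [27. 61.]
top 0.42 [556. 198.] axis -4 [20. 41.]
(array([ 278.1, -154. ,  224.9]), np.float64(-5.3))
[array([259., 144.]), array([263., 138.]), array([253., 147.])] [array([184., 250.]), array([160., 280.]), array([215., 150.]), array([206., 284.]), array([189., 311.]), array([301., 180.])]
[[262.72711092 140.68965085]]
[[258.12226274 143.21511222]]
[[253.38959057 145.81108893]]
[[248.52383618 148.48049968]]
```

View pics/b3.png

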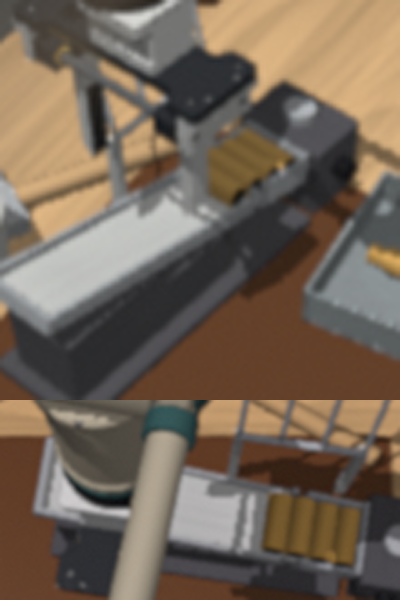

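The queue now has four blanks lying flat at the stop. Next is the blank at (444,259).

Call:
send_rows:
  series:
    - [1,[278,-154,20],-5]
    - [1,[278,-154,20],-5]
    - [1,[278,-154,20],-5]
    - [1,[278,-154,20],-5]
    - [1,[278,-154,20],-5]
    - [1,[278,-154,70],-5]
    - [1,[278,-154,130],-5]
    - [1,[278,-154,150],-5]
    - [1,[278,-154,150],-5]
    - [1,[278,-154,150],-5]

```text
t: 23.3
ee_pos: [0.4445, 0.2594, 0.0913]
eef_rot: [0.0, 0.73, 0.683, 0.001]
contact_force: [0.7, 0.3, -0.1]
width: 0.0941
gripper_force: 0.0
```

```bash
python3 - <<'E'
from h import *
from bl import blanks
blanks('side'); print(go([.444,.259,.015],86.5))
E
```

```text
side 0.76 [445. 262.] axis -5 [27. 68.]
side 0.63 [445. 343.] axis 11 [28. 65.]
side 0.61 [490. 305.] axis 31 [255. 259.]
side 0.52 [566. 310.] axis 0 [27. 70.]
(array([-0.6, -0.9, 76.8]), np.float64(-0.3))
```

Call:
send_rows:
  series:
    - [1,[0,0,40],0]
    - [1,[0,0,68],0]
    - [1,[0,0,76],0]
    - [1,[0,0,76],0]
    - [-0.1,[0,0,76],0]
    - [-0.1,[0,0,76],0]
    - [-0.1,[0,0,76],0]
    - [-0.1,[0,0,76],0]
    - [-0.1,[0,0,30],0]
    - [-0.1,[0,0,-60],0]
    - [-0.1,[0,0,-120],0]
    - [-0.1,[0,0,-120],0]
  grip_force: 25

```text
t: 24.9
ee_pos: [0.4448, 0.2596, 0.2144]
eef_rot: [0.001, 0.73, 0.683, 0.003]
contact_force: [-0.3, 0.4, -2.0]
width: 0.0599
gripper_force: 24.8
```

```bash
cat > pl.py <<'E'
from h import *
p=trough([[0,.245,.009]])[0]+[0,0,.008]; print(go(p,81.3))
E
python3 pl.py
```

```text
(array([-284.9,  185.5,   76.7]), np.float64(4.9))
```

Call:
send_rows:
  series:
    - [-0.1,[-285,185,0],5]
    - [-0.1,[-285,185,0],5]
    - [-0.1,[-285,185,0],5]
    - [-0.1,[-285,185,0],5]
    - [-0.1,[-285,185,0],5]
    - [-0.1,[-285,185,0],5]
    - [-0.1,[-285,185,0],5]
    - [-0.1,[-285,185,40],5]
    - [-0.1,[-285,185,60],5]
    - [-0.1,[-285,185,60],5]
    - [-0.1,[-285,185,60],5]
    - [-0.1,[-285,185,60],5]

```text
t: 26.4
ee_pos: [0.6097, -0.0372, 0.1519]
eef_rot: [0.001, 0.759, 0.651, 0.001]
contact_force: [0.3, 0.0, -0.9]
width: 0.06
gripper_force: 24.8
```

```bash
python3 pl.py
```

```text
(array([ 0.7,  1.6, 13.9]), np.float64(-0.1))
```

Next blank is at (442,343), axis about 13. I'll release this one and retreat toward it.

Call:
send_rows:
  series:
    - [-0.1,[0,1,8],0]
    - [-0.1,[0,1,13],0]
    - [-0.1,[0,1,13],0]
    - [-0.1,[0,1,13],0]
    - [0.2,[0,1,13],0]
    - [0.2,[0,1,13],0]
    - [0.6,[0,1,13],0]
    - [0.6,[0,1,-30],0]
    - [1,[0,1,-80],0]
    - [1,[80,-60,-80],0]
    - [1,[140,-80,-80],0]
    - [1,[140,-80,-80],0]

```text
t: 27.9
ee_pos: [0.5505, 0.1151, 0.2313]
eef_rot: [0.0, 0.759, 0.651, 0.001]
contact_force: [0.3, -0.7, 0.0]
width: 0.0942
gripper_force: 0.0
```

```bash
cat > nx.py <<'E'
from h import *
from bl import blanks
import sys
blanks('side'); x,y,a=map(float,sys.argv[1:4]); print(go([x/1e3,y/1e3,.015],90+a))
print([np.round(d['xy']) for d in env.spot_point('side','queued')])
E
python3 nx.py 442 343 13
```

```text
side 0.7 [442. 342.] axis 12 [28. 67.]
side 0.62 [563. 312.] axis 1 [24. 66.]
side 0.51 [571. 209.] axis 10 [30. 69.]
(array([ 207.7, -140.8,  216.5]), np.float64(-21.6))
[array([180., 175.]), array([262., 140.]), array([252., 150.]), array([258., 143.])]
```

Call:
send_rows:
  series:
    - [1,[207,-140,20],-22]
    - [1,[207,-140,20],-22]
    - [1,[207,-140,20],-22]
    - [1,[207,-140,20],-22]
    - [1,[207,-140,80],-22]
    - [1,[207,-140,130],-22]
    - [1,[207,-140,140],-22]
    - [1,[207,-140,140],-22]
    - [1,[207,-140,140],-22]

```text
t: 29.18
ee_pos: [0.4469, 0.3394, 0.0926]
eef_rot: [0.001, 0.622, 0.783, 0.002]
contact_force: [0.4, -0.6, 0.3]
width: 0.0941
gripper_force: 0.0
```

```bash
cat > q.py <<'E'
from h import *
# hue profile along the trough: brass = R-B large
for c in('top','side'):
    im=env.get_image(c).astype(int); y=np.arange(.006,.33,.0065)
    P=proj(c,trough(np.c_[0*y,y,0*y+.02])).round().astype(int)
    v=im[P[:,1],P[:,0]]; print(c,''.join('#' if r-b>60 else '.' for r,g,b in v))
E
python3 q.py; python3 nx.py 442 342.5 13
```

```text
top .###################..............................
side ..................................................
side 0.54 [442. 342.] axis 10 [27. 66.]
side 0.44 [559. 204.] axis -3 [29. 48.]
(array([ 4. , -3.1, 76.9]), np.float64(0.2))
[array([179., 175.])]
```

Call:
send_rows:
  series:
    - [1,[3,-2,40],0]
    - [1,[3,-2,68],0]
    - [1,[3,-2,77],0]
    - [1,[3,-2,77],0]
    - [-0.1,[3,-2,77],0]
    - [-0.1,[3,-2,77],0]
    - [-0.1,[3,-2,77],0]
    - [-0.1,[3,-2,77],0]
    - [-0.1,[3,-2,30],0]
    - [-0.1,[3,-2,-60],0]
    - [-0.1,[3,-2,-120],0]
    - [-0.1,[3,-2,-120],0]

```text
t: 30.92
ee_pos: [0.4436, 0.3422, 0.2146]
eef_rot: [0.001, 0.621, 0.784, 0.003]
contact_force: [0.2, 0.1, -2.5]
width: 0.06
gripper_force: 25.0
```

```bash
python3 pl.py
```

```text
(array([-407.5,   76.4,   76.3]), np.float64(21.9))
```

Call:
send_rows:
  series:
    - [-0.1,[-407,76,0],22]
    - [-0.1,[-407,76,0],22]
    - [-0.1,[-407,76,0],22]
    - [-0.1,[-407,76,0],22]
    - [-0.1,[-407,76,0],22]
    - [-0.1,[-407,76,0],22]
    - [-0.1,[-407,76,0],22]
    - [-0.1,[-407,76,0],22]
    - [-0.1,[-407,76,40],22]
    - [-0.1,[-407,76,60],22]
    - [-0.1,[-407,76,60],22]
    - [-0.1,[-407,76,60],22]

```text
t: 32.42
ee_pos: [0.6094, -0.0369, 0.1514]
eef_rot: [0.0, 0.759, 0.651, 0.0]
contact_force: [0.5, -0.2, -1.0]
width: 0.06
gripper_force: 25.0
```

```bash
python3 pl.py
```

```text
(array([ 0.4,  2. , 13.4]), np.float64(-0.1))
```

Call:
send_rows:
  series:
    - [-0.1,[0,1,8],0]
    - [-0.1,[0,1,13],0]
    - [-0.1,[0,1,13],0]
    - [-0.1,[0,1,13],0]
    - [0.2,[0,1,13],0]
    - [0.2,[0,1,13],0]
    - [0.6,[0,1,13],0]
    - [0.6,[0,1,-30],0]
    - [1,[0,1,-80],0]
    - [1,[80,-60,-80],0]
    - [1,[110,-180,-80],0]
    - [1,[110,-180,-80],0]

```text
t: 33.92
ee_pos: [0.4726, 0.0839, 0.2308]
eef_rot: [0.0, 0.759, 0.651, 0.001]
contact_force: [-0.1, 1.0, 0.7]
width: 0.094
gripper_force: 0.0
```

```bash
python3 nx.py 565 311 3; python3 q.py
```

```text
side 0.77 [571. 208.] axis 11 [28. 69.]
side 0.52 [564. 311.] axis 2 [22. 64.]
(array([237.4,  62.9, 216.1]), np.float64(-11.6))
[array([259., 140.]), array([261., 144.]), array([254., 147.])]
top .#######################..........................
side .##################...............................
```

Call:
send_rows:
  series:
    - [1,[236,60,20],-12]
    - [1,[236,60,20],-12]
    - [1,[236,60,20],-12]
    - [1,[236,60,20],-12]
    - [1,[236,60,20],-12]
    - [1,[236,60,80],-12]
    - [1,[236,60,130],-12]
    - [1,[236,60,140],-12]
    - [1,[236,60,140],-12]
    - [1,[236,60,140],-12]
    - [1,[236,60,140],-12]

```text
t: 35.55
ee_pos: [0.5706, 0.3072, 0.0927]
eef_rot: [0.001, 0.687, 0.726, 0.002]
contact_force: [0.3, 0.5, -0.4]
width: 0.0938
gripper_force: 0.0
```

```bash
python3 nx.py 565 311 3
```

```text
side 0.69 [564. 311.] axis 3 [22. 69.]
(array([ 4.1, -4.9, 76.9]), np.float64(0.2))
[]
```

Call:
send_rows:
  series:
    - [1,[4,-5,40],0]
    - [1,[4,-5,68],0]
    - [1,[4,-5,77],0]
    - [1,[4,-5,77],0]
    - [-0.1,[4,-5,77],0]
    - [-0.1,[4,-5,77],0]
    - [-0.1,[4,-5,77],0]
    - [-0.1,[4,-5,77],0]
    - [-0.1,[4,-5,30],0]
    - [-0.1,[4,-5,-60],0]
    - [-0.1,[4,-5,-120],0]
    - [-0.1,[4,-5,-120],0]

```text
t: 37.2
ee_pos: [0.5655, 0.3112, 0.2151]
eef_rot: [0.001, 0.687, 0.727, 0.003]
contact_force: [-0.1, -0.1, -2.4]
width: 0.0601
gripper_force: 25.0
```

```bash
python3 pl.py
```

```text
(array([-350.3,   26. ,   76.5]), np.float64(11.9))
```

Call:
send_rows:
  series:
    - [-0.1,[-350,27,0],12]
    - [-0.1,[-350,27,0],12]
    - [-0.1,[-350,27,0],12]
    - [-0.1,[-350,27,0],12]
    - [-0.1,[-350,27,0],12]
    - [-0.1,[-350,27,0],12]
    - [-0.1,[-350,27,0],12]
    - [-0.1,[-350,27,0],12]
    - [-0.1,[-350,27,40],12]
    - [-0.1,[-350,27,60],12]
    - [-0.1,[-350,27,60],12]
    - [-0.1,[-350,27,60],12]

```text
t: 38.7
ee_pos: [0.6111, -0.0364, 0.1515]
eef_rot: [0.001, 0.759, 0.651, 0.001]
contact_force: [-0.4, -0.6, -1.0]
width: 0.0603
gripper_force: 25.0
```

```bash
python3 pl.py
```

```text
(array([-0.3,  0.4, 13.5]), np.float64(-0.0))
```

Call:
send_rows:
  series:
    - [-0.1,[0,0,8],0]
    - [-0.1,[0,0,13],0]
    - [-0.1,[0,0,13],0]
    - [-0.1,[0,0,13],0]
    - [0.2,[0,0,13],0]
    - [0.2,[0,0,13],0]
    - [0.6,[0,0,13],0]
    - [0.6,[0,0,-30],0]
    - [1,[0,0,-80],0]
    - [1,[80,-60,-80],0]
    - [1,[110,-180,-80],0]
    - [1,[110,-180,-80],0]

```text
t: 40.2
ee_pos: [0.4734, 0.0844, 0.2307]
eef_rot: [0.0, 0.759, 0.651, 0.001]
contact_force: [0.7, 0.9, 0.9]
width: 0.094
gripper_force: 0.0
```

```bash
python3 nx.py 571 207.5 12; python3 q.py
```

```text
side 0.45 [573. 208.] axis 13 [27. 69.]
(array([135.3,  83.7, 215.8]), np.float64(-20.6))
[array([257., 143.]), array([253., 148.]), array([259., 140.])]
top .###########################......................
side .##################...............................
```

Seven blanks are queued, so one is left.

Call:
send_rows:
  series:
    - [1,[135,82,20],-21]
    - [1,[135,82,20],-21]
    - [1,[135,82,20],-21]
    - [1,[135,82,20],-21]
    - [1,[135,82,20],-21]
    - [1,[135,82,80],-21]
    - [1,[135,82,130],-21]
    - [1,[135,82,140],-21]
    - [1,[135,82,140],-21]
    - [1,[135,82,140],-21]
    - [1,[135,82,140],-21]

```text
t: 41.82
ee_pos: [0.5777, 0.2044, 0.0925]
eef_rot: [0.001, 0.628, 0.778, 0.001]
contact_force: [1.2, -0.3, -0.6]
width: 0.094
gripper_force: 0.0
```

```bash
python3 nx.py 571 207.5 12
```

```text
side 0.49 [573. 208.] axis 11 [25. 66.]
(array([ 4.3, -5.5, 76.8]), np.float64(0.2))
[array([259., 144.]), array([260., 142.]), array([251., 147.])]
```

Call:
send_rows:
  series:
    - [1,[4,-4,40],0]
    - [1,[4,-4,68],0]
    - [1,[4,-4,77],0]
    - [1,[4,-4,77],0]
    - [-0.1,[4,-4,77],0]
    - [-0.1,[4,-4,77],0]
    - [-0.1,[4,-4,77],0]
    - [-0.1,[4,-4,77],0]
    - [-0.1,[4,-4,30],0]
    - [-0.1,[4,-4,-60],0]
    - [-0.1,[4,-4,-120],0]
    - [-0.1,[4,-4,-120],0]

```text
t: 43.48
ee_pos: [0.5732, 0.2077, 0.2149]
eef_rot: [0.002, 0.628, 0.778, 0.003]
contact_force: [0.2, 0.3, -1.7]
width: 0.06
gripper_force: 25.0
```

```bash
python3 pl.py
```

```text
(array([-247.1,  -14.8,   76.8]), np.float64(20.9))
```

Call:
send_rows:
  series:
    - [-0.1,[-247,-14,0],21]
    - [-0.1,[-247,-14,0],21]
    - [-0.1,[-247,-14,0],21]
    - [-0.1,[-247,-14,0],21]
    - [-0.1,[-247,-14,0],21]
    - [-0.1,[-247,-14,0],21]
    - [-0.1,[-247,-14,0],21]
    - [-0.1,[-247,-14,40],21]
    - [-0.1,[-247,-14,60],21]
    - [-0.1,[-247,-14,60],21]
    - [-0.1,[-247,-14,60],21]
    - [-0.1,[-247,-14,60],21]

```text
t: 44.98
ee_pos: [0.6109, -0.0369, 0.1519]
eef_rot: [0.001, 0.759, 0.651, 0.001]
contact_force: [-0.1, -0.2, -0.9]
width: 0.0601
gripper_force: 25.0
```

```bash
python3 pl.py
```

```text
(array([ 0.2,  0.5, 13.9]), np.float64(-0.1))
```

Call:
send_rows:
  series:
    - [-0.1,[0,0,8],0]
    - [-0.1,[0,0,13],0]
    - [-0.1,[0,0,13],0]
    - [-0.1,[0,0,13],0]
    - [0.2,[0,0,13],0]
    - [0.2,[0,0,13],0]
    - [0.6,[0,0,13],0]
    - [0.6,[0,0,-30],0]
    - [0,[0,0,-80],0]
    - [0,[20,-150,-220],0]
    - [0,[20,-240,-220],0]
    - [0,[20,-240,-220],0]

```text
t: 46.48
ee_pos: [0.4557, 0.0011, 0.3301]
eef_rot: [0.0, 0.759, 0.651, 0.0]
contact_force: [0.9, -0.5, 0.0]
width: 0.0472
gripper_force: 0.0
```

```bash
cat > gd.py <<'E'
from h import *
a=1.8; p=stand([[HX-.145*np.cos(a),HY,.145+.145*np.sin(a)-.019]])[0]; print(p,go(p,-8.7),go(p+[0,0,.1],-8.7))
E
python3 q.py; python3 gd.py; python3 - <<'E'
from h import *
a=[]
for c,(x,y,w,h) in(('side',(170,60,160,120)),('top',(190,70,180,160))):
    im=env.get_image(c)[y:y+h,x:x+w,::-1]; a.append(cv2.resize(im,(400,400*h//w),interpolation=cv2.INTER_CUBIC))
h=max(i.shape[0] for i in a); a=[cv2.copyMakeBorder(i,0,h-i.shape[0],0,0,0) for i in a]
cv2.imwrite('pics/e1.png',np.hstack(a)); print(env.get_obs()['joints'])
E
```

```text
top .###############################..................
side .......###########################................
[ 0.69118215 -0.20941895  0.26720791] (array([-172.8,  266.3,   68.1]), np.float64(89.9)) (array([-172.7,  267. ,  -31.9]), np.float64(89.9))
[-1.50397988e-01  4.32328907e-02  1.49203044e+00 -1.82251701e-04
  1.60201637e+00  3.14373214e-03]
```

View pics/e1.png

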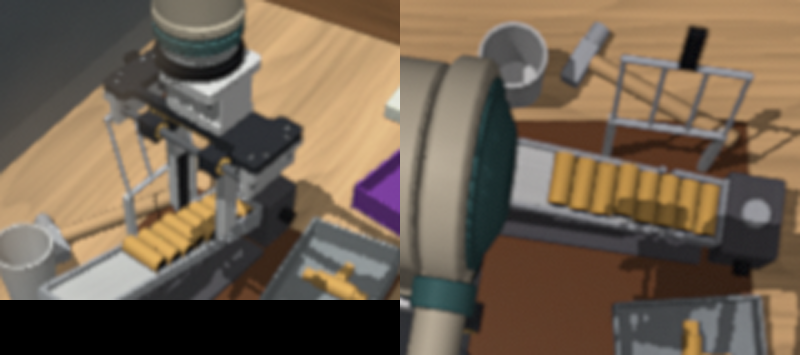

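All eight blanks lie flat in the queue, the casting is in the grey tray, and the guard is open with its handle at top crop (693,47). I'll go above the handle.

```bash
python3 - <<'E'
from h import *
a=1.8; p=stand([[HX-.145*np.cos(a),HY,.145+.145*np.sin(a)]])[0]; print(proj('top',p),"seen",[321.9,91.2],ray('top',[[321.9,91.2]],p[2]),p)
E
```

```text
[[321.28421184  90.29753899]] seen [321.9, 91.2] [[ 0.68914878 -0.2106865   0.28620791]] [ 0.69118215 -0.20941895  0.28620791]
```

Call:
send_rows:
  series:
    - [0,[-172,267,-60],90]
    - [0,[-172,267,-60],90]
    - [0,[-172,267,-60],90]
    - [0,[-172,267,-60],90]
    - [0,[-172,267,-60],90]
    - [0,[-172,267,-60],90]
    - [0,[-172,267,-60],90]
    - [0,[-172,267,-60],90]
    - [0,[-172,267,-60],90]
    - [0,[-172,267,-60],90]
    - [0,[-172,267,-60],90]
    - [0,[-172,267,-60],90]

```text
t: 48.18
ee_pos: [0.6948, -0.2103, 0.3882]
eef_rot: [-0.0, 0.997, -0.077, -0.0]
contact_force: [-0.2, 0.8, -0.1]
width: 0.0469
gripper_force: 0.0
```

```bash
python3 gd.py
```

```text
[ 0.69118215 -0.20941895  0.26720791] (array([ -3.6,  -0.3, 121. ]), np.float64(-0.1)) (array([-3.7, -0.3, 21. ]), np.float64(-0.1))
```

Call:
send_rows:
  series:
    - [0,[-4,0,40],0]
    - [0,[-4,0,80],0]
    - [0,[-4,0,108],0]
    - [0,[-4,0,120],0]
    - [0,[-4,0,120],0]
    - [-1,[-4,0,120],0]
    - [-1,[-4,0,120],0]
    - [-1,[-4,0,120],0]
    - [-1,[-4,0,120],0]
  grip_force: 12

```text
t: 49.3
ee_pos: [0.6909, -0.2099, 0.2697]
eef_rot: [0.001, 0.997, -0.077, 0.001]
contact_force: [-0.2, -1.0, 2.6]
width: 0.0196
gripper_force: 12.0
```

```bash
python3 - <<'E'
from h import *
o=env.get_obs(); e=o['ee_pos']
for a in(1.65,1.5,1.34,1.18,1.02,.86,.7,.54,.38,.22,.08,0):
    p=stand([[HX-.145*np.cos(a),HY,.145+.145*np.sin(a)-.019]])[0]; print(a,go(p,None,o)[0].round())
E
```

```text
1.65 [-21.  -0.  -1.]
1.5 [-43.  -0.  -1.]
1.34 [-66.  -0.   2.]
1.18 [-88.  -0.  10.]
1.02 [-109.   -0.   20.]
0.86 [-127.   -0.   34.]
0.7 [-144.   -0.   50.]
0.54 [-157.   -0.   69.]
0.38 [-168.   -0.   90.]
0.22 [-174.   -0.  112.]
0.08 [-178.   -0.  132.]
0 [-178.   -0.  143.]
```

Call:
send_rows:
  series:
    - [-1,[-21,0,-1],0]
    - [-1,[-43,0,-1],0]
    - [-1,[-66,0,2],0]
    - [-1,[-88,0,10],0]
    - [-1,[-109,0,20],0]
    - [-1,[-127,0,34],0]
    - [-1,[-144,0,50],0]
    - [-1,[-157,0,69],0]
    - [-1,[-168,0,90],0]
    - [-1,[-174,0,112],0]
    - [-1,[-177,0,132],0]
    - [-1,[-178,0,142],0]

```text
t: 50.8
ee_pos: [0.5097, -0.1832, 0.1251]
eef_rot: [0.001, 0.997, -0.076, -0.005]
contact_force: [-9.0, -4.0, -0.8]
width: 0.0201
gripper_force: 12.0
```

Call:
send_rows:
  series:
    - [-1,[2,0,0],0]
    - [0,[2,0,0],0]
    - [0,[2,0,0],0]
    - [0,[2,0,0],0]
    - [0,[2,0,-40],0]
    - [0,[2,0,-90],0]
    - [0,[-100,-100,-150],0]
    - [0,[-200,-200,-150],0]
    - [0,[-200,-250,-150],0]
    - [0,[-200,-250,-150],0]
    - [0,[-200,-250,-150],0]

```text
t: 52.18
ee_pos: [0.3622, 0.0817, 0.2753]
eef_rot: [-0.0, 0.997, -0.077, 0.001]
contact_force: [0.7, 0.5, 0.4]
width: 0.0469
gripper_force: 0.0
```

```bash
python3 - <<'E'
from h import *
a=[]; o=env.get_obs(); print(o['t'],o['ee_pos'])
for c,(x,y,w,h) in(('side',(170,60,160,140)),('top',(190,70,180,160))):
    im=env.get_image(c)[y:y+h,x:x+w,::-1]; a.append(cv2.resize(im,(400,355),interpolation=cv2.INTER_CUBIC))
cv2.imwrite('pics/e2.png',np.hstack(a))
p=stand([[HX-.145,HY,.145]])[0]
for c in('top','side'): print(proj(c,p),[(round(d['confidence'],2),d['xy']) for d in env.spot_point(c,'guard_handle')])
E
```

```text
52.175 [0.36216354 0.08174714 0.27533958]
[[302.01201349 182.59522069]] [(0.79, [302.5, 187.0])]
[[266.71826425 146.8867176 ]] []
```

View pics/e2.png

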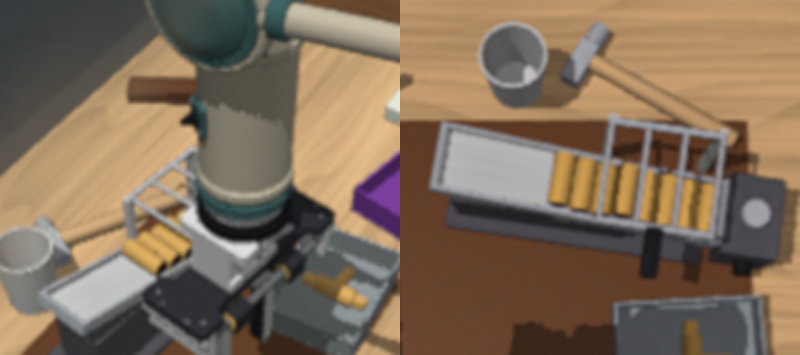

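The guard is shut, with the handle at (302,187) as at the start. Eight blanks are queued, the casting is in the grey tray and the robot is clear, so I'll hand in.

```bash
python3 -c "
from station import env
print(env.hand_in())"
```

```text
the job is handed in; nothing more can be done
None
```

The job is handed in at about 52 s: the casting is in the grey scrap tray, all eight blanks (three waiting plus the five from the tray) lie flat in the chute down to the stop, the guard is shut again, and the arm is clear; the judge's verdict was not shown.

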